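Find the properly set feed slot with the feeler

TASK

The film guide has three covered feed slots that look alike: one is blocked inside, one is set too wide, and one is set properly, so that the feeler blade goes all the way in with a light steady drag. Find that one by sliding the feeler into the slots and feeling the drag, and leave the feeler in that slot, pushed in until its grip stands against the front of the guide, let go. Do not shift the roll of tape or the cone of thread beside the work.

Things in the scene. Friction and masses are not known exactly. Their poses are not given: they have to be found in the camera images.
- guide: Film feed guide, fixed: aluminium cover on four ribs, 90 mm deep (x), 154 mm wide (y), cover top 28 mm above the table, adjuster screws on it up to 44 mm. Origin: centre of its underside, on the table. Own x axis points from the front into the slots, y left, z up. The cover's flat front face is at x = -45 mm. Slots at y = +46, 0, -46 mm, running straight along x.
- feeler: Loose feeler, 0.16 kg: flat steel blade 26 mm wide, 5 mm thick with an upright black grip at its rear. Origin: blade's underside below the middle of the grip; x axis to the tip, z up. Blade from x = -20 mm to its round tip at +88 mm. Grip: x = -15 to +15 mm, 12 mm thick (y), from 5 up to 52 mm high. Its front meets the guide's face when the origin is at x = -60 mm of the guide.
- feeler_grip (a point): Centre of the feeler's grip, 26 mm above the blade's underside; axes as the feeler's. Pinch the grip across its 12 mm (along y).
- tape_mid (a point): Centre of a loose roll of pale masking tape, lying flat, 100 mm across, 25 mm high, right of the work. Leave it alone.
- cone_mid (a point): Centre of a loose standing cone of rust-brown thread, 48 mm across, 56 mm high, right of the work. Leave it alone.
- slot_mid (a point): Mouth of the middle slot, on the table at the front face; axes as the guide's. Every slot is 30 mm wide and 10 mm high, its floor is the table, the rib ends are rounded. What differs sits out of sight inside and changes slot from start to start. Blocked slot: a fixed stop, the blade halts hard about 27 mm in. Wide slot: nothing touches a level blade.
- slot_left (a point): Mouth of the left slot (guide's y = +46 mm), as the middle one. The properly set slot: from about 30 mm in, the blade meets the ramp of a sprung shoe, which yields up to 6 mm upwards and then presses the blade down with about 5 N: felt as a steady drag of about 4 to 9 N (less drag and more downward push if the blade is held clear of the table).
- slot_third (a point): Mouth of the slot at the guide's y = -46 mm, as the middle one. Which slot is the properly set one is not known beforehand.
Not all that is in view belongs to the job. Several things have the shape of the feeler; the one meant has the colours described above.

How it is judged:
At the end, for the whole second after the job is handed in: The feeler lies at rest in the slot that drags (it is pressed on from above and below, with more than 6 N of contact in all, far more than its weight), its grip within 5 mm of the guide's front face, flat, along the slot within 0.15 rad, let go (x of feeler in the frame of guide between -0.065 and -0.055 m and angle between the x axis of feeler and the x axis of guide, either way round below 0.15 rad and height (world z) of feeler below 0.008 m and angle between feeler's own z axis and vertical below 0.1 rad and contact force between feeler and anything else above 6 N and linear speed of feeler below 0.01 m/s); the robot touches nothing.
It fails at once if The roll of tape is shifted by more than 25 mm (distance of tape_mid from where it was at the start of the episode above 0.025 m).
It fails at once if The cone of thread is shifted by more than 25 mm (distance of cone_mid from where it was at the start of the episode above 0.025 m).
It also fails if it takes over 64 s, if anything falls off the work surface, if the arm or the gripper's body presses on something with over 40 N, if the wrist force passes 120 N, or if a joint passes its speed limit or range.

ROBOT

A 7-joint arm with a two-finger parallel gripper is mounted at the origin on a cart in front of the work surface, level with it; the furniture and walls round the work are solid. World frame = base frame: x ahead of the robot, y to its left, z up, the work surface at z = 0. Lengths are in m, angles in rad, forces in N, time in s.
With the tool pointing down it reaches from about 0.425 to 0.875 m from the base axis. Payload 4.7 kg.
Tool frame: the origin (TCP) lies midway between the tips of the shut fingers; the grasp point (between the pads) lies 19 mm behind it; z points along the fingers, y is the direction in which the jaws open and shut (so a half turn about z gives the same grasp; the last joint's range is limited). The gripper opens to 85 mm and grips with 20 to 120 N. Pads are 22 mm wide; open, the fingers measure 114 mm over their backs; the gripper's body (76 mm by 85 mm) begins 54 mm behind the grasp point. The pads swing forward as they close: fully open they stand 13 mm farther back than shut.
Start: joints at [1.339, 0.321, -0.07, 1.45, 0.023, 1.371, -0.057], TCP at [0.158, -0.63, 0.231] pointing down, gripper open.
Joint ranges: [-2.86, 2.86], [-0.3, 2.09], [-1.38, 1.24], [0.06, 2.45], [-1.56, 4.7], [0.09, 2.05], [-2.69, 2.69]. Speed limits (rad/s): [2.57, 2.57, 3.14, 3.14, 3.14, 3.14, 3.14].

INTERFACE

Orientations are given as a rotation vector (axis times angle).
In Python, from station import env, vision, workorder gives the robot as it stands.
- The arm moves only by the tool send_rows, never from a script. Its arguments are lists of equal length, an entry for each row: "linear": the shift along the tool's x, y, z in mm, a list of three; "spin": the turn about the tool's z in degrees. In form: {"linear": [[dx, dy, dz], ...], "spin": [spin, ...]}. A call has 1 to 10 rows; each row shifts and turns the commanded pose from where the row before left it, along the tool's axes as they then stand; what a row does not reach is not made up. A row lasts 1/8 s, in which the tool goes at most 62.5 mm and 10.7 degrees, less where a joint would pass 70% of its speed; a pose out of reach is approached as far as the arm can. A call with a gripper value outside its range is refused whole. "fingers" is the opening, from -1 (shut) to 1 (fully open), so that 0 is half open, set as the call begins (left out, the last holds). The fingers move at their own pace and stop on an object; "grip_force" is the grip in N (left out, the last holds). Time passes only in rows, so rows that do not move let the fingers close. It gives the time, the measured TCP pose, the force and the opening at its end, in the units of the state.
- env.get_obs(): the state, without advancing time (a new reading comes with each control period).
- vision.camera(name): name is "scene" or "side" or "wrist"; returns the picture (400x640x3 uint8, red, green, blue); there is no depth.
- vision.camera_model(name): a dict with "mtx" (3x3 intrinsics, pixels), "eye" and "orientation" of the camera in the world; the wrist camera has in their place "mount" (4x4, takes a point from camera to tool coordinates, whose origin is the TCP and whose axes are the flange's). Camera axes: x right, y down, z forward; pixel columns grow to the right and rows downward; lengths in m; the calibration is good to about 2 mm. A picture is of the moment at which its call begins: read the wrist's pose just before it. camera_model takes no time and is no camera call.
- workorder.sign_off(): hands the job in, once; it reports no verdict.
Trained networks look in the newest picture that a camera, given by its name, has taken for a name from the list of things; names that differ only in an ending like _2 or _b are one class to them, and where a whole thing is asked for, a point or a joint stands for the part that bears it (a point fixed in the world has none). Each returns a list of dicts, best first, with "p" (0 to 1); they miss things now and then, are a little off and sometimes report something else, mostly with a low value. They report only what shows in the picture. A call takes as long as a camera call. They do not tell look-alikes from the thing itself.
- vision.look_for(camera, query): "uv" ([column, row] in pixels, amid what is visible of it).
- vision.landmark_of(camera, query): "uv" ([column, row] in pixels: a listed point, or the origin of a listed thing).
The state is a dict: "time": time; "joints": joint angles; "qd": joint speeds; "joint_torque": joint torques, N m; "tcp_pos": TCP position; "tool_rot": TCP orientation; "contact_force": force on the tool from outside, world axes, zero at the start; "torque": the same for the moment, N m; "gripper_width": finger opening in m.
Only numpy, scipy, OpenCV 4.12 (cv2) and the standard library are available. Lean on these libraries where they do the work, as an engineer would, in place of code of your own. Each camera call takes 0.05 s, during which the arm holds its last target.

## Working session

There is one attempt and no reset: what is moved stays moved. The work goes in short steps, Python scripts to look and compute and a tool call to move; the robot and the scene stay as the last step left them, time stands still between calls to the robot, and variables do not carry over. Pictures are saved under pics/ and viewed, and the job is handed in when it is done.

Besides the shell and the picture viewer there is one more tool, called after "Emit:" as a command line: name --pt "numbers of a row" for each row, then --argument value for the rest. send_rows: Moves the arm, as the interface text tells. Its arguments: {"type":"object","properties":{"linear":{"type":"array","items":{"type":"array","items":{"type":"number"}}},"spin":{"type":"array","items":{"type":"number"}},"fingers":{"type":"number"},"grip_force":{"type":"number"}},"required":["linear","spin"]}

```bash
ls; mkdir -p pics
python3 - <<'E'
from station import env, vision, workorder
import cv2
print(env.get_obs())
for c in ("scene","side","wrist"):
    im=vision.camera(c); cv2.imwrite(f"pics/{c}0.png",im[:,:,::-1])
    print(c,vision.camera_model(c))
    if c!="wrist":
        for q in ("guide","feeler","tape_mid","cone_mid"):
            print(q,[(d['uv'],d['p']) for d in vision.look_for(c,q)])
        for q in ("feeler","feeler_grip","slot_mid","slot_left","slot_third","guide","tape_mid","cone_mid"):
            print("lm",q,[(d['uv'],d['p']) for d in vision.landmark_of(c,q)])
print(env.get_obs()['time'])
E
```

```text
pics
{'time': 0.0, 'joints': array([ 1.33908437,  0.32181182, -0.07011499,  1.45167571,  0.02262594,
        1.37083343, -0.05687438]), 'qd': array([-0.00014998, -0.00037075,  0.0009819 , -0.00060311,  0.00150182,
       -0.00163643,  0.00125249]), 'joint_torque': array([-1.30503173e-05, -4.93574274e+01, -3.82010909e-01, -3.14337158e+01,
        1.30226146e-02,  1.11251351e-02,  2.09393812e-05]), 'tcp_pos': array([ 0.1580003 , -0.6299362 ,  0.23023068]), 'tool_rot': array([-3.11598303e+00, -3.85055574e-01,  5.54501559e-04]), 'contact_force': array([-0.74578149, -0.37134602,  0.69653705]), 'torque': array([ 0.01685027, -0.00869076,  0.02067801]), 'gripper_width': 0.08521910492370469}
scene {'mtx': array([[438.84995469,   0.        , 323.50494256],
       [  0.        , 438.84995469, 199.64547782],
       [  0.        ,   0.        ,   1.        ]]), 'eye': array([0.20046552, 0.44176203, 0.52063605]), 'orientation': array([-0.64879804,  2.50962924, -1.3479269 ])}
guide [([249.6, 226.6], 0.56)]
feeler [([328.0, 196.4], 0.89), ([347.2, 237.3], 0.69), ([319.0, 311.5], 0.61)]
tape_mid [([4
[... 1104 characters left out ...]
3.9, 272.2], 0.74)]
lm slot_mid []
lm slot_left []
lm slot_third [([292.7, 236.2], 0.86)]
lm guide []
lm tape_mid [([391.6, 197.1], 0.66)]
lm cone_mid [([307.1, 179.2], 0.59)]
wrist {'mtx': array([[338.35926691,   0.        , 310.23529333],
       [  0.        , 338.35926691, 202.21472751],
       [  0.        ,   0.        ,   1.        ]]), 'mount': array([[ 1.95231775e-04, -9.48966348e-01, -3.15377286e-01,
         8.20124540e-02],
       [ 9.99999837e-01,  3.54299676e-04, -4.47041472e-04,
        -1.28121941e-04],
       [ 5.35965383e-04, -3.15377147e-01,  9.48966263e-01,
        -1.43410787e-01],
       [ 0.00000000e+00,  0.00000000e+00,  0.00000000e+00,
         1.00000000e+00]])}
1.35
```

View pics/scene0.png

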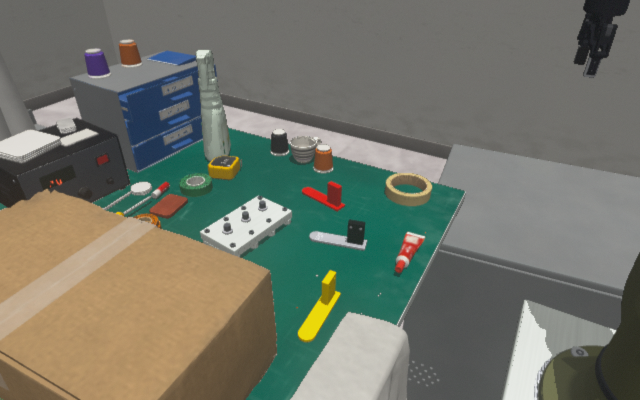

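View pics/side0.png

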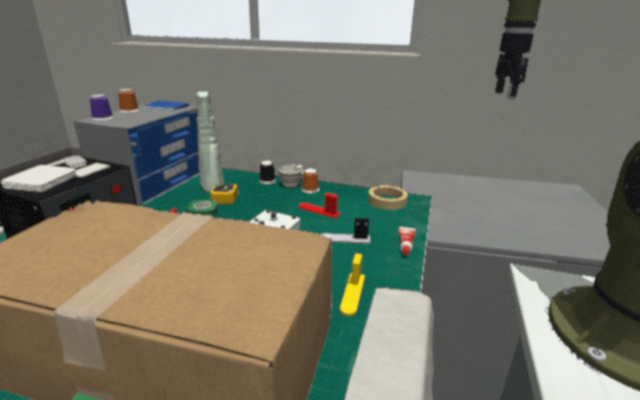

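View pics/wrist0.png

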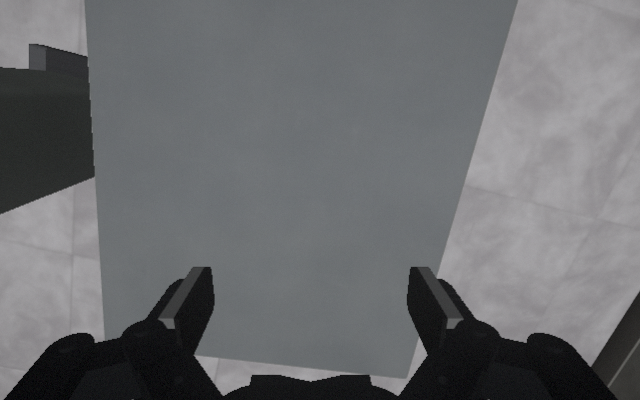

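The steel feeler with the black grip is at scene (340,240), with its grip at (357,233). The guide is at (248,225), its slots facing lower right. The red and yellow pieces are look-alikes. Next I project these pixels to the table.

```bash
cat > h.py <<'E'
import numpy as np, cv2
from scipy.spatial.transform import Rotation as R
from station import env, vision
def ray(c,uv,obs=None):
    m=vision.camera_model(c)
    d=np.linalg.inv(m['mtx'])@np.array([uv[0],uv[1],1.])
    if c=='wrist':
        T=m['mount']; Rt=R.from_rotvec(obs['tool_rot']).as_matrix()
        e=obs['tcp_pos']+Rt@T[:3,3]; return e,Rt@T[:3,:3]@d
    return m['eye'],R.from_rotvec(m['orientation']).as_matrix()@d
def pt(c,uv,z,obs=None):
    e,d=ray(c,uv,obs); return e+d*(z-e[2])/d[2]
def proj(c,P,obs=None):
    m=vision.camera_model(c); P=np.atleast_2d(P)
    if c=='wrist':
        T=m['mount']; Rt=R.from_rotvec(obs['tool_rot']).as_matrix()
        e=obs['tcp_pos']+Rt@T[:3,3]; Rc=Rt@T[:3,:3]
    else: e,Rc=m['eye'],R.from_rotvec(m['orientation']).as_matrix()
    q=(m['mtx']@(Rc.T@(P-e).T)).T; return q[:,:2]/q[:,2:]
E
python3 - <<'E'
from h import *
np.set_printoptions(precision=4,suppress=True)
for n,uv,z in [("grip top",(357,222),.052),("grip lm",(358.9,234.4),.026),("origin",(355.1,245.3),0),("tip",(311,238),.005),("tape",(406,190),.012),("cone",(322,157),.028),("mouth mid",(263.7,241.1),0),("mouth L",(249.8,256.2),0),("mouth R",(285.3,227.1),0),
 ("g front-right",(291,209),.028),("g front-left",(233,250),.028),("g back-left",(201,233),.028),("g back-right",(258,197),.028)]:
    print(n,pt('scene',uv,z))
print("side grip",pt('side',(362.6,229),.026),pt('side',(357.6,237.9),0), pt('side',(307,179),.028),pt('side',(389,197),.012))
o=env.get_obs();print(R.from_rotvec(o['tool_rot']).as_matrix())
im=cv2.imread('pics/scene0.png')[160:300,180:460]
cv2.imwrite('pics/crop0.png',cv2.resize(im,None,fx=2.8,fy=2.8,interpolation=cv2.INTER_CUBIC))
E
```

```text
grip top [ 0.443  -0.1447  0.052 ]
grip lm [ 0.4375 -0.1446  0.026 ]
origin [ 0.4425 -0.1423  0.    ]
tip [ 0.5211 -0.1152  0.005 ]
tape [ 0.4202 -0.3532  0.012 ]
cone [ 0.6361 -0.3677  0.028 ]
mouth mid [ 0.5963 -0.0691  0.    ]
mouth L [ 0.5933 -0.0219  0.    ]
mouth R [ 0.5846 -0.1252  0.    ]
g front-right [ 0.5857 -0.1493  0.028 ]
g front-left [0.6068 0.0042 0.028 ]
g back-left [ 0.6862 -0.0049  0.028 ]
g back-right [ 0.6664 -0.1522  0.028 ]
side grip [ 0.4431 -0.1471  0.026 ] [ 0.4532 -0.1513  0.    ] [ 0.6442 -0.3694  0.028 ] [ 0.4167 -0.3614  0.012 ]
[[ 0.9699  0.2433 -0.    ]
 [ 0.2433 -0.9699 -0.    ]
 [-0.      0.     -1.    ]]
```

View pics/crop0.png

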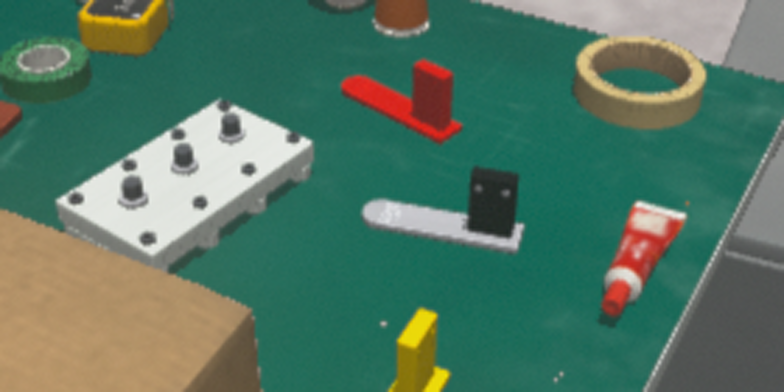

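Emit:
send_rows --pt "40 -35 0" --pt "47 -40 0" --pt "47 -40 0" --pt "47 -40 0" --pt "47 -40 0" --pt "47 -40 0" --pt "47 -40 0" --pt "47 -40 0" --pt "47 -40 0" --pt "40 -35 0" --spin '[0,0,0,0,0,0,0,0,0,0]'

```text
time: 2.6
tcp_pos: [0.5067, -0.139, 0.2318]
tool_rot: [3.117, 0.387, 0.002]
contact_force: [0.6, -1.0, -0.6]
gripper_width: 0.0854
```

Run:
```python
from h import *
np.set_printoptions(precision=4,suppress=True)
vision.camera('wrist')
o=env.get_obs(); im=vision.camera('wrist'); cv2.imwrite('pics/w1.png',im[:,:,::-1])
import pickle; pickle.dump(o,open('o1.pkl','wb'))
print(o['time'],o['tcp_pos'],o['tool_rot'],o['contact_force'])
for q,z in (("feeler",0),("feeler_grip",.026),("slot_mid",0),("slot_left",0),("slot_third",0),("guide",0)):
    print(q,[(d['uv'],d['p'],pt('wrist',d['uv'],z,o)) for d in vision.landmark_of('wrist',q)])
```

```text
2.65 [ 0.5104 -0.1308  0.232 ] [-3.1119 -0.4009 -0.0079] [2.8643 5.3056 0.0784]
feeler [([410.8, 165.4], 0.84, array([ 0.5412, -0.2388,  0.    ])), ([181.8, 209.6], 0.84, array([0.4226, 0.0038, 0.    ])), ([309.6, 218.1], 0.67, array([ 0.4507, -0.1446,  0.    ]))]
feeler_grip [([419.0, 170.4], 0.75, array([ 0.5416, -0.2401,  0.026 ])), ([178.8, 218.3], 0.7, array([ 0.4231, -0.0023,  0.026 ])), ([309.6, 231.5], 0.68, array([ 0.4448, -0.1463,  0.026 ]))]
slot_mid [([279.4, 72.7], 0.84, array([ 0.5988, -0.0734,  0.    ]))]
slot_left [([235.8, 57.7], 0.92, array([ 0.6015, -0.0268,  0.    ]))]
slot_third [([316.8, 92.8], 0.84, array([ 0.5895, -0.1161,  0.    ])), ([279.7, 73.3], 0.32, array([ 0.5983, -0.0738,  0.    ]))]
guide [([292.8, 28.8], 0.85, array([ 0.6423, -0.077 ,  0.    ]))]
```

View pics/w1.png

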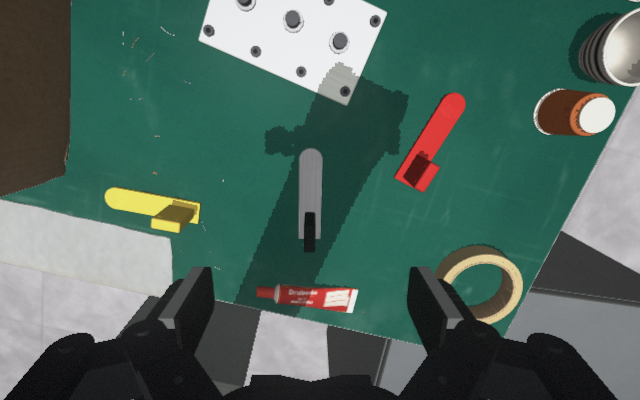

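Feeler is in view mid-picture (tip (311,150), grip (309,230)); the guide's front edge runs (198,41) to (347,105). Once the arm settles I'll take one still view for precise numbers.

Emit:
send_rows --pt "0 0 0" --pt "0 0 0" --spin '[0,0]'

```text
time: 3.25
tcp_pos: [0.5053, -0.1419, 0.2313]
tool_rot: [3.118, 0.383, -0.0]
contact_force: [-0.8, 0.4, -0.3]
gripper_width: 0.0852
```

Run:
```python
from h import *
import pickle
np.set_printoptions(precision=4,suppress=True)
o=env.get_obs(); im=vision.camera('wrist'); cv2.imwrite('pics/w2.png',im[:,:,::-1])
pickle.dump(o,open('o2.pkl','wb'))
print(o['time'],o['tcp_pos'],R.from_rotvec(o['tool_rot']).as_matrix(),o['contact_force'])
for q,z in (("feeler",0),("feeler_grip",.026),("slot_mid",0),("slot_left",0),("slot_third",0)):
    print(q,[(d['uv'],d['p'],pt('wrist',d['uv'],z,o)) for d in vision.landmark_of('wrist',q)])
b=im[:,:,::-1]
cv2.imwrite('pics/w2a.png',cv2.resize(b[0:120,180:400],None,fx=3.6,fy=3.6,interpolation=cv2.INTER_CUBIC))
cv2.imwrite('pics/w2b.png',cv2.resize(b[130:270,240:380],None,fx=4.2,fy=4.2,interpolation=cv2.INTER_CUBIC))
```

```text
3.25 [ 0.5053 -0.1419  0.2313] [[ 0.9702  0.2422 -0.    ]
 [ 0.2422 -0.9702 -0.0002]
 [-0.0001  0.0002 -1.    ]] [-0.8259  0.4224 -0.2897]
feeler [([171.6, 202.1], 0.93, array([0.4248, 0.0051, 0.    ])), ([404.3, 157.8], 0.66, array([ 0.5402, -0.2413,  0.    ])), ([300.8, 216.3], 0.56, array([ 0.4442, -0.1454,  0.    ]))]
feeler_grip [([412.7, 162.8], 0.87, array([ 0.5404, -0.2432,  0.026 ])), ([167.5, 212.6], 0.73, array([ 0.4227, -0.0008,  0.026 ]))]
slot_mid [([265.2, 65.4], 0.66, array([ 0.5966, -0.071 ,  0.    ]))]
slot_left [([223.7, 49.6], 0.94, array([ 0.601 , -0.0271,  0.    ])), ([562.5, 101.7], 0.34, array([ 0.638 , -0.3846,  0.    ]))]
slot_third [([307.8, 81.5], 0.94, array([ 0.5921, -0.1173,  0.    ]))]
```

View pics/w2a.png

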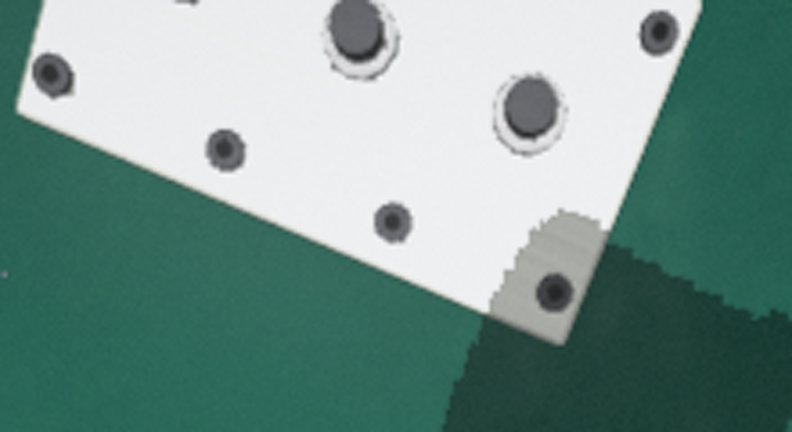

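View pics/w2b.png

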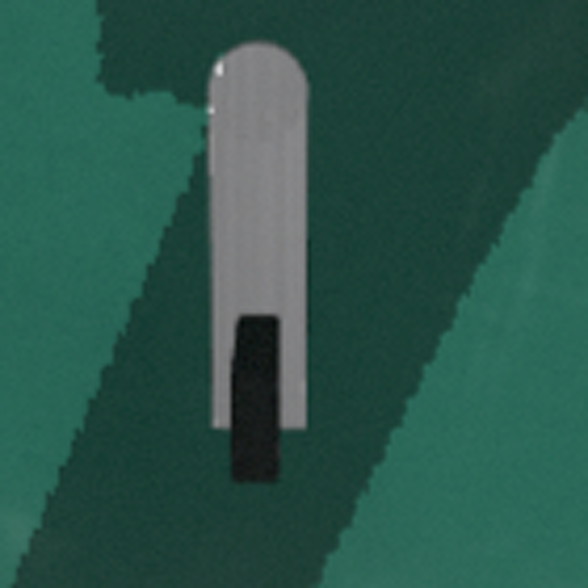

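Run:
```python
from h import *
import pickle
np.set_printoptions(precision=4,suppress=True)
o=pickle.load(open('o2.pkl','rb'))
f=lambda u,v,z: pt('wrist',(u,v),z,o)
FL=f(184.7,31.1,.028);FR=f(336.4,95.8,.028);RB=f(374.4,1.4,.028)
print(FL,FR,np.linalg.norm(FL-FR)); d=(FL-FR)[:2]; print('yaw',np.degrees(np.arctan2(-d[0],d[1])))
e=(RB-FR)[:2];print('yaw side',np.degrees(np.arctan2(e[1],e[0])))
print('front mid',(FL+FR)/2)
tip=f(301.4,139.8,.005);rl=f(290.7,232.1,.005);rr=f(312.6,232.1,.005)
r=(rl+rr)/2; a=(tip-r)[:2]; print(tip,r,np.linalg.norm(a),np.degrees(np.arctan2(a[1],a[0])),np.linalg.norm(rl-rr))
print('origin',r[:2]+a/np.linalg.norm(a)*.02, tip[:2]-a/np.linalg.norm(a)*.088)
gt=f(240/1+255.5/4.2,130+482/4.2,.052);print('grip top rear',gt)
gt=f(240/1+255.5/4.2,130+482/4.2,.052)
```

```text
[0.6066 0.0033 0.028 ] [ 0.5855 -0.1479  0.028 ] 0.15271680666002233
yaw -7.917806670372495
yaw side -7.6517337710936015
front mid [ 0.5961 -0.0723  0.028 ]
[ 0.5325 -0.1249  0.005 ] [ 0.4268 -0.1507  0.005 ] 0.1087309994462505 13.7115445127048 0.02598240244420995
origin [ 0.4463 -0.146 ] [ 0.447  -0.1458]
grip top rear [ 0.4327 -0.1496  0.052 ]
```

Emit:
send_rows --pt "-25 -5 20" --pt "-33 -5 40" --pt "0 0 45" --pt "0 0 40" --pt "0 0 30" --pt "0 0 20" --pt "0 0 12" --pt "0 0 7" --pt "0 0 0" --spin '[0.3,0,0,0,0,0,0,0,0]' --fingers 0.1 --grip_force 40

```text
time: 4.68
tcp_pos: [0.447, -0.1455, 0.0174]
tool_rot: [3.119, 0.377, 0.0]
contact_force: [-0.5, 0.4, 1.7]
gripper_width: 0.0466
```

Run:
```python
from h import *
np.set_printoptions(precision=4,suppress=True)
o=env.get_obs(); im=vision.camera('wrist'); cv2.imwrite('pics/w3.png',im[:,:,::-1])
print(o['time'],o['tcp_pos'],o['contact_force'],o['gripper_width'])
```

```text
4.675 [ 0.447  -0.1455  0.0174] [-0.4841  0.3516  1.6934] 0.04657989060208466
```

View pics/w3.png

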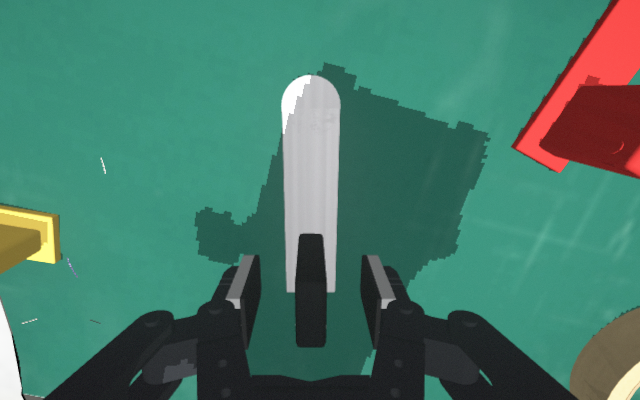

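The fingers at (245,300) and (380,300) straddle the black grip at (310,290), centred. Closing.

Emit:
send_rows --pt "0 0 0" --pt "0 0 0" --pt "0 0 0" --pt "0 0 0" --pt "0 0 0" --spin '[0,0,0,0,0]' --fingers -1 --grip_force 60

```text
time: 5.35
tcp_pos: [0.4474, -0.1457, 0.018]
tool_rot: [3.118, 0.377, 0.001]
contact_force: [-1.6, 0.4, 5.8]
gripper_width: 0.0111
```

Emit:
send_rows --pt "0 0 -2.5" --pt "14 -7 0" --pt "21 -11 0" --pt "21 -11 0" --pt "0 0 0" --pt "0 0 0" --pt "0 0 0" --pt "0 0 0" --spin '[0,0,0,0,7.5,7.5,6.7,0]'

```text
time: 6.35
tcp_pos: [0.4947, -0.103, 0.0195]
tool_rot: [-3.134, 0.213, 0.0]
contact_force: [0.3, -0.5, -1.8]
gripper_width: 0.0113
```

```bash
cat > meas.py <<'E'
from h import *
import sys
np.set_printoptions(precision=4,suppress=True)
o=env.get_obs(); im=vision.camera('wrist'); n=sys.argv[1]; cv2.imwrite(f'pics/{n}.png',im[:,:,::-1])
Rm=R.from_rotvec(o['tool_rot']).as_matrix()
print(o['time'],o['tcp_pos'],'yaw',np.degrees(np.arctan2(Rm[1,0],Rm[0,0])),'tilt',Rm[2],o['contact_force'],o['gripper_width'])
F=np.array([.5961,-.0723]);x=np.array([.9905,-.1374]);y=np.array([.1374,.9905])
d=o['tcp_pos'][:2]-F; print('tcp in guide: from face',d@x,'y',d@y)
E
python3 meas.py w4
```

```text
6.35 [ 0.4947 -0.103   0.0195] yaw -7.787233583520238 tilt [-0.0003 -0.0004 -1.    ] [ 0.2908 -0.4507 -1.835 ] 0.011258594078151047
tcp in guide: from face -0.09623370748214578 y -0.044302367278826554
```

View pics/w4.png

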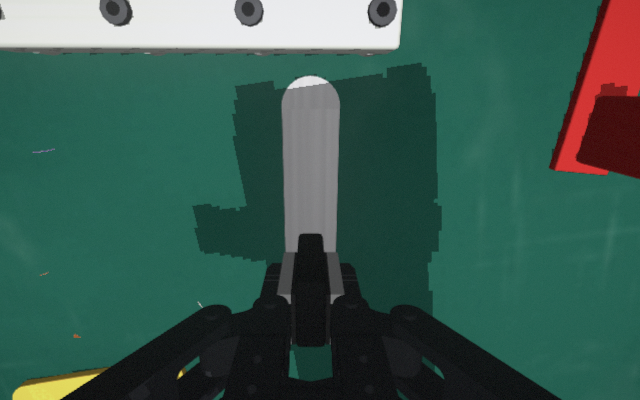

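Emit:
send_rows --pt "0 1.8 0" --pt "5 0 0" --pt "7 0 0" --pt "7 0 0" --pt "6 0 0" --pt "4 0 0" --pt "2 0 0" --pt "0 0 0" --spin '[0,0,0,0,0,0,0,0]'

```text
time: 7.4
tcp_pos: [0.5247, -0.11, 0.0197]
tool_rot: [3.134, -0.217, -0.0]
contact_force: [0.6, -0.2, -1.4]
gripper_width: 0.0113
```

```bash
python3 meas.py w5
```

```text
7.4 [ 0.5247 -0.11    0.0197] yaw -7.916767238705021 tilt [-0.0002  0.     -1.    ] [ 0.5937 -0.1955 -1.386 ] 0.011312245062243854
tcp in guide: from face -0.06550143255836989 y -0.047182146249256714
```

Emit:
send_rows --pt "3 -0.5 0" --pt "3 0 0" --pt "2 0 0" --pt "0 0 0" --spin '[0,0,0,0]'

```text
time: 7.95
tcp_pos: [0.5329, -0.1107, 0.0198]
tool_rot: [3.134, -0.217, 0.0]
contact_force: [0.1, 0.2, -1.2]
gripper_width: 0.0113
```

Tip is about 31 mm in with no stop, so this slot isn't blocked. I'll push further and feel for the shoe.

Emit:
send_rows --pt "3 0 0" --pt "3 0 0" --pt "3 0 0" --pt "0 0 0" --spin '[0,0,0,0]'

```text
time: 8.45
tcp_pos: [0.542, -0.1119, 0.0198]
tool_rot: [-3.134, 0.217, -0.0]
contact_force: [0.0, -0.1, -1.9]
gripper_width: 0.0115
```

Emit:
send_rows --pt "3 0 0" --pt "3 0 0" --pt "3 0 0" --pt "2 0 0" --spin '[0,0,0,0]'

```text
time: 8.95
tcp_pos: [0.5528, -0.1134, 0.0198]
tool_rot: [3.134, -0.217, 0.0]
contact_force: [0.3, -0.4, -1.5]
gripper_width: 0.0112
```

Tip is about 50 mm in with no drag, so this is the wide slot. I'll withdraw and go to the middle slot.

Emit:
send_rows --pt "-12 0 0" --pt "-24 0 0" --pt "-24 0 0" --pt "0 0 0" --pt "0 -12 0" --pt "0 -22 0" --pt "0 -12.5 0" --pt "0 0 0" --pt "0 0 0" --spin '[0,0,0,0,0,0,0,0,0]'

```text
time: 10.07
tcp_pos: [0.4996, -0.0597, 0.0197]
tool_rot: [3.134, -0.217, -0.0]
contact_force: [0.3, -0.0, -0.9]
gripper_width: 0.0114
```

```bash
python3 meas.py w6
```

```text
10.075 [ 0.4996 -0.0597  0.0197] yaw -7.932098619252373 tilt [-0.0001  0.0005 -1.    ] [ 0.2708 -0.0247 -0.9427] 0.011443368411039382
tcp in guide: from face -0.0972959224699379 y -0.0007265624115245697
```

View pics/w6.png

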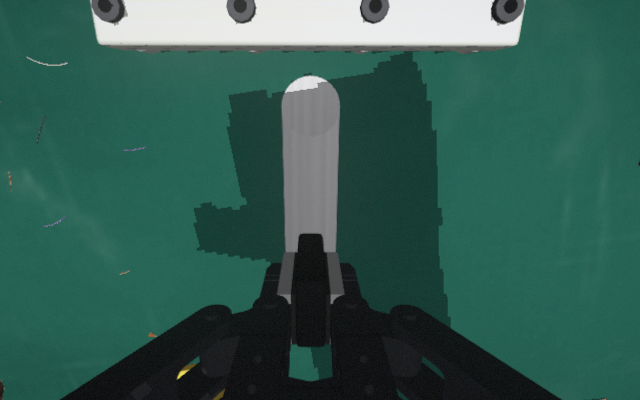

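The blade is level and aligned, with the slot centre 0.8 mm to its left (screws at 240 and 375, blade at 310).

Emit:
send_rows --pt "0 -0.8 0" --pt "6 0 0" --pt "8 0 0" --pt "8 0 0" --pt "6 0 0" --pt "4 0 0" --pt "0 0 0" --spin '[0,0,0,0,0,0,0]'

```text
time: 11.0
tcp_pos: [0.5315, -0.0627, 0.0197]
tool_rot: [-3.134, 0.217, 0.0]
contact_force: [-0.7, -0.2, -2.2]
gripper_width: 0.011
```

Emit:
send_rows --pt "2 0 0" --pt "2 0 0" --pt "2 0 0" --pt "0 0 0" --spin '[0,0,0,0]'

```text
time: 11.5
tcp_pos: [0.537, -0.0636, 0.0195]
tool_rot: [3.134, -0.217, -0.001]
contact_force: [0.0, -0.2, -2.6]
gripper_width: 0.0113
```

Emit:
send_rows --pt "2 0 0" --pt "2 0 0" --pt "2 0 0" --pt "0 0 0" --spin '[0,0,0,0]'

```text
time: 12.0
tcp_pos: [0.5424, -0.0643, 0.0191]
tool_rot: [-3.134, 0.217, 0.003]
contact_force: [-1.8, 0.6, -5.3]
gripper_width: 0.0112
```

Emit:
send_rows --pt "2 0 0" --pt "2 0 0" --pt "2 0 0" --spin '[0,0,0]'

```text
time: 12.38
tcp_pos: [0.5486, -0.0652, 0.0194]
tool_rot: [3.134, -0.217, -0.002]
contact_force: [-2.8, -0.2, -5.9]
gripper_width: 0.0111
```

Drag of about 3 N and a growing downward push from about 33 mm in: the sprung shoe. I'll lower the blade to the table and push on.

Emit:
send_rows --pt "0 0 1.5" --pt "4 0 0" --pt "5 0 0" --pt "5 0 0" --pt "5 0 0" --pt "5 0 0" --pt "2 0 0" --spin '[0,0,0,0,0,0,0]'

```text
time: 13.25
tcp_pos: [0.574, -0.0685, 0.0184]
tool_rot: [3.134, -0.217, -0.004]
contact_force: [-8.6, 0.7, 0.3]
gripper_width: 0.0111
```

```bash
python3 meas.py w7
```

```text
13.25 [ 0.574  -0.0685  0.0184] yaw -7.914051678226201 tilt [-0.0025  0.0004 -1.    ] [-8.6172  0.6985  0.2805] 0.011068156122781324
tcp in guide: from face -0.022432796697384613 y 0.0006969661231723203
```

View pics/w7.png

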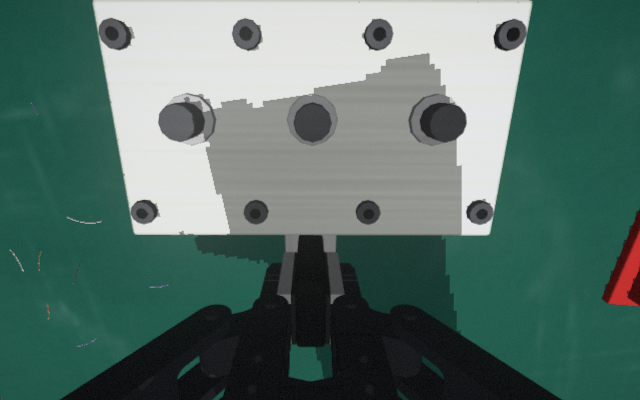

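Drag is about 8.6 N with the blade in the middle slot. The grip front is 5–7 mm short of the face (cover edge at row 235), so I push slowly to contact.

Emit:
send_rows --pt "2 0 0" --pt "2 0 0" --pt "1 0 0" --pt "0 0 0" --spin '[0,0,0,0]'

```text
time: 13.8
tcp_pos: [0.5788, -0.0692, 0.0184]
tool_rot: [3.134, -0.217, -0.004]
contact_force: [-7.4, 1.5, 0.2]
gripper_width: 0.0111
```

Emit:
send_rows --pt "1 0 0" --pt "1 0 0" --pt "1 0 0" --pt "0 0 0" --spin '[0,0,0,0]'

```text
time: 14.3
tcp_pos: [0.5814, -0.0695, 0.0184]
tool_rot: [3.134, -0.217, -0.005]
contact_force: [-8.6, 0.8, 0.2]
gripper_width: 0.011
```

Emit:
send_rows --pt "1 0 0" --pt "1 0 0" --pt "0 0 0" --spin '[0,0,0]'

```text
time: 14.68
tcp_pos: [0.5813, -0.0695, 0.0184]
tool_rot: [3.133, -0.216, -0.012]
contact_force: [-15.7, 2.1, 6.7]
gripper_width: 0.0114
```

Emit:
send_rows --pt "1 0 0" --pt "1 0 0" --pt "0 0 0" --spin '[0,0,0]'

```text
time: 15.05
tcp_pos: [0.5813, -0.0695, 0.0184]
tool_rot: [3.133, -0.216, -0.019]
contact_force: [-22.3, 2.5, 11.3]
gripper_width: 0.0111
```

The advance stopped at x=0.5813 and the force rose to 22 N, so the grip is against the face. I'll relax the push, then release.

Emit:
send_rows --pt "-1.5 0 0" --pt "-1.5 0 -0.3" --pt "0 0 0" --spin '[0,0,0]'

```text
time: 15.42
tcp_pos: [0.5814, -0.0696, 0.0185]
tool_rot: [3.134, -0.217, -0.008]
contact_force: [-10.9, 0.9, -0.2]
gripper_width: 0.0114
```

Emit:
send_rows --pt "0 0 0" --pt "0 0 0" --pt "0 0 0" --pt "0 0 0" --spin '[0,0,0,0]' --fingers 0.0

```text
time: 15.92
tcp_pos: [0.5845, -0.0688, 0.0192]
tool_rot: [-3.133, 0.216, -0.002]
contact_force: [-4.3, 2.3, -1.9]
gripper_width: 0.0425
```

```bash
python3 meas.py w8
```

```text
15.925 [ 0.5845 -0.0688  0.0192] yaw -7.894817309050301 tilt [ 0.0012 -0.0013 -1.    ] [-4.3158  2.2997 -1.8757] 0.042470538630333565
tcp in guide: from face -0.01193095035294912 y 0.0018292076600196988
```

View pics/w8.png

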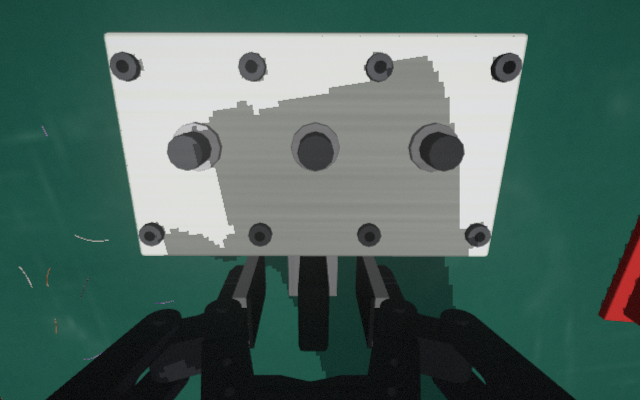

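Released. The fingers are now close to the face, so I back off 6 mm before lifting away.

Emit:
send_rows --pt "-5 0 0" --pt "-2 0 0" --pt "0 0 0" --pt "0 0 -15" --pt "0 0 -30" --pt "0 0 -45" --pt "0 0 -45" --pt "-20 0 -20" --pt "0 0 0" --pt "0 0 0" --spin '[0,0,0,0,0,0,0,0,0,0]'

```text
time: 17.23
tcp_pos: [0.5572, -0.0665, 0.1735]
tool_rot: [3.134, -0.217, 0.0]
contact_force: [0.2, -0.0, -0.6]
gripper_width: 0.0426
```

```bash
python3 meas.py w9
python3 - <<'E'
from h import *
im=vision.camera('scene')[:,:,::-1]; cv2.imwrite('pics/s9.png',cv2.resize(im[150:290,180:460],None,fx=2.8,fy=2.8,interpolation=cv2.INTER_CUBIC))
E
```

```text
17.225 [ 0.5572 -0.0665  0.1735] yaw -7.925982246916651 tilt [ 0.0003  0.0004 -1.    ] [ 0.1579 -0.0254 -0.5677] 0.04255646336747925
tcp in guide: from face -0.03931692288478236 y 0.00037110768724393263
```

View pics/w9.png

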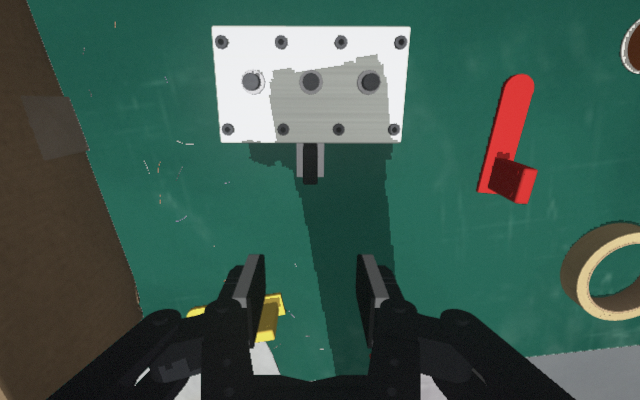

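View pics/s9.png

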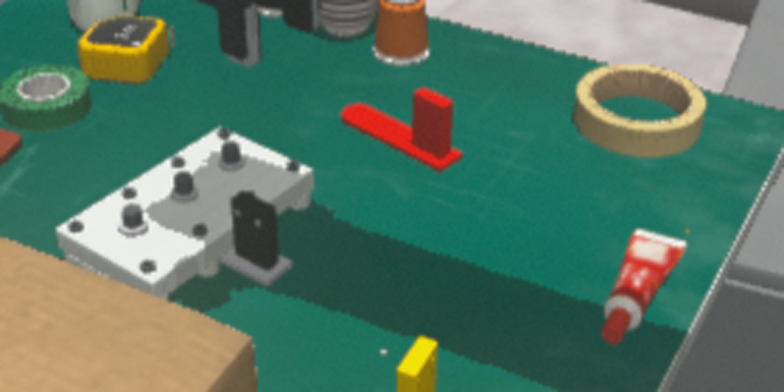

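The wrist view shows the grip at (310,165) against the cover edge (row 143), straight in the middle slot. Tape and cone are where they were. Now a numeric check of the gap.

Run:
```python
from h import *
o=env.get_obs(); im=vision.camera('wrist')[:,:,::-1]
cv2.imwrite('pics/w10.png',cv2.resize(im[125:200,260:360],None,fx=7,fy=7,interpolation=cv2.INTER_CUBIC))
F=np.array([.5961,-.0723]);x=np.array([.9905,-.1374]);y=np.array([.1374,.9905])
for gx,gy,z in [(0,0,.028),(-.035,.013,.005),(-.035,-.013,.005),(-.030,.006,.052),(-.030,-.006,.052),(-.005,.006,.052)]:
    u=proj('wrist',np.r_[F+gx*x+gy*y,z],o)[0]; print(gx,gy,z,u,(u-[260,125])*7)
```

```text
0 0 0.028 [311.51344825 141.97173105] [360.59413774 118.80211737]
-0.035 0.013 0.005 [297.62412196 175.63077634] [263.36885374 354.41543438]
-0.035 -0.013 0.005 [325.17331504 175.626484  ] [456.21320527 354.385388  ]
-0.03 0.006 0.052 [304.14303232 183.71554163] [309.00122623 411.0087914 ]
-0.03 -0.006 0.052 [319.00671406 183.71336146] [413.04699842 410.99353024]
-0.005 0.006 0.052 [303.9533674  152.91645338] [307.67357177 195.41517369]
```

View pics/w10.png

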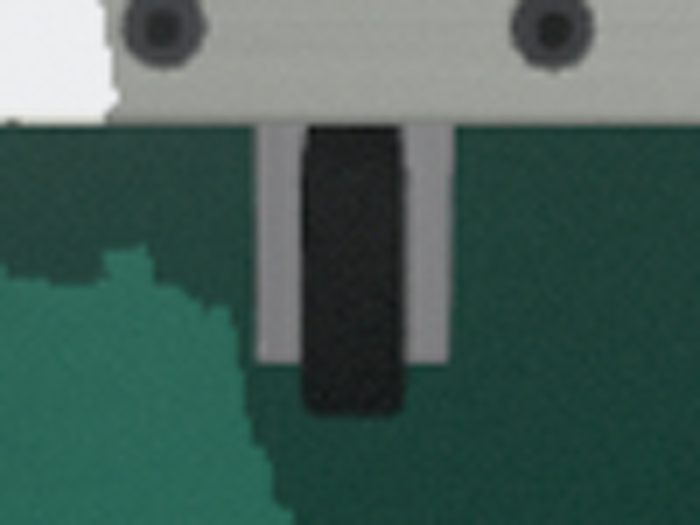

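The rear blade edge sits within about 1 mm of where a fully seated feeler would be, and it lies flat and straight. Handing in.

```bash
python3 -c "
from station import workorder
print(workorder.sign_off())"
```

```text
the job is handed in; nothing more can be done
None
```

The feeler is in the middle slot, pushed in until its grip stands against the guide's front face, and let go. I handed the job in at about 17 s; the hand-in reports no verdict.

- **Slot at y = -46 mm:** the blade went about 50 mm in with no drag, so this is the wide one.
- **Middle slot:** the shoe met the blade from about 33 mm in. The drag was then a steady 7.5–8.6 N up to the hard stop at the face, so this is the properly set one.
- **Left slot:** I did not test it; it follows that it is the blocked one.

**Last checks:**
- The blade's rear edge sits within about 1 mm of the fully seated position, by my measurement from the wrist picture.
- The feeler looks straight and flat in the slot.
- The gripper is clear and the force reading is near zero.
- The tape and the cone look unmoved in the pictures; I did not measure them again.

The fingers crept about 3 mm towards the guide's face as they opened, with a reading of about 4 N. I backed them off before lifting, and nothing appeared disturbed. No check failed or disagreed.

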